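# Open the red air tap to its mark

## Robot

A 6-joint arm with a two-finger parallel gripper is mounted at the origin on a cart in front of the work surface, level with it; the furniture and walls round the work are solid. World frame = base frame: x ahead of the robot, y to its left, z up, the work surface at z = 0. Lengths are in mm, angles in rad, forces in N, time in s.
With the tool pointing down it reaches from about 325 to 875 mm from the base axis. Payload 4.4 kg.
Tool frame: the origin (TCP) lies on the centre line of the jaws, within the pads' length; the fingertips stand ahead of it and the grasp point (between the pads) lies 6 mm ahead of it (ctrl.tcp_to_tips is the z of the fingertips in the tool frame, in mm); z points along the fingers, y is the line along which they close (so a half turn about z gives the same grasp; the last joint's range is limited). The gripper opens to 85 mm and grips with 20 to 120 N. Pads are 22 mm wide; open, the fingers measure 114 mm over their backs; the gripper's body (76 mm by 85 mm) begins 54 mm behind the grasp point. The pads swing forward as they close: fully open they stand 13 mm farther back than shut.
Start: joints at [-1.373, 0.207, 1.542, -0, 1.393, -0.15], TCP at [196.506, -540.382, 256.282] pointing down, gripper open.
Joint ranges: [-2.73, 2.73], [-0.86, 2.22], [0.23, 2.46], [-1.11, 4.25], [0.08, 2.63], [-2.82, 2.82]. Speed limits (rad/s): [2.79, 2.79, 3.14, 3.14, 3.14, 3.14].

## Interface

Orientations are given as a 3x3 rotation matrix whose columns are the frame's x, y, z axes.
In Python, from plant import ctrl, sensors, optics gives the robot as it stands. Calls block until the motion is done:
- ctrl.move_ptp(position, orientation): joint-space move of the TCP to a pose.
- ctrl.move_l(position, rot=None, vel=150, threshold=None): straight line of the TCP; rot=None keeps the orientation; vel is the mean speed in mm/s. With threshold (N) it stops when the force on the tool has changed by that much, and returns True; else False.
- ctrl.set_joints(angles): joint-space move.
- ctrl.gripper_to(opening, force=None): finger opening in mm; force is the grip in N (None keeps the last); returns when the fingers have stopped.
- ctrl.hold(seconds).
- ctrl.solve_ik(position, orientation): joint angles nearest the present ones, or None.
- sensors.read_state(): the state.
- optics.grab_frame(name): name is "scene" or "top" or "wrist"; returns (picture, depth): 400x640x3 uint8, red, green, blue; 400x640 float32, mm along the optical axis (not along the pixel's ray), 0 where there is no reading.
- optics.camera_params(name): a dict with "mtx" (3x3 intrinsics, pixels), "k1" (the pictures are not rectified: a ray, as slopes to the right and down, at radius r is drawn at 1 + k1 r^2 times it, then the intrinsics apply), "R" (3x3) and "t" (3): a world point X has camera coordinates R X + t; the wrist camera has in their place "T_tool_cam" (4x4, takes a point from camera to tool coordinates, whose origin is the TCP and whose axes are the flange's). Camera axes: x right, y down, z forward; pixel columns grow to the right and rows downward; lengths in mm; the calibration is good to about 2 mm. A picture is of the moment at which its call begins: read the wrist's pose just before it. camera_params takes no time and is no camera call.
A pose or a line that the arm cannot do raises ctrl.MotionError and nothing moves.
- ctrl.finish_job(): hands the job in; it is judged then, once.
The state is a dict: "t": time; "q": joint angles; "qvel": joint speeds; "tau": joint torques, N m; "eef_pos": TCP position; "eef_rot": TCP orientation; "force": force on the tool from outside, world axes, zero at the start; "wrist_torque": the same for the moment, N m; "grip_width": finger opening in mm; "grasp_force": force on a finger pad.
Only numpy, scipy, OpenCV 4.12 (cv2) and the standard library are available. Lean on these libraries where they do the work, as an engineer would, in place of code of your own. Each camera call takes 0.05 s, during which the arm holds its last target. There are 200 camera calls.

## Task

Open the red tap of the air manifold for airbrushing: grip its smooth red ball knob across the middle and turn it counter-clockwise, seen from above, until the tap's white pointer line stands at the green mark on its dial, then let go. Leave the blue and yellow knobs as they are.

Things in the scene. Friction and masses are not known exactly. Their poses are not given: they have to be found in the camera images.
- red_knob (a joint): Angle (rad) of the red ball knob about its vertical axis, growing counter-clockwise seen from above. 0: pointer line at the thin white mark, on the side towards the robot; 1.25: at the green mark. Starts at 0 to 0.4; stops at -0.2 and 1.9. It stays where left. Turning takes 0.06 N m; the ball is slippery (friction about 0.4): grip it with 20 N or more across its widest part.
- red_ball (a point): Centre of the smooth red ball (diameter 40 mm), about 88 mm above the table, on the turning axis. Below it a black stem 16 mm thick; 39 mm below it the black skirt (58 mm) with the white pointer line, which turns with the ball, inside a fixed dial 84 mm across with the marks. One of three equal taps (red, blue, yellow ball, any order) 115 mm apart on a fixed aluminium rail.
- blue_pointer (a point): Outer end of the white pointer line of the tap with the blue ball: 28 mm sideways from that knob's turning axis, 39 mm below its ball's centre. It starts anywhere from 0 to 1.2 rad and must not be turned.
- yellow_pointer (a point): Outer end of the white pointer line of the tap with the yellow ball: 28 mm sideways from that knob's turning axis, 39 mm below its ball's centre. It starts anywhere from 0 to 1.2 rad and must not be turned.

How it is judged (in metres and radians):
At the end, for the whole second after the job is handed in: The red knob rests within 0.22 rad (about 12 degrees) of the green mark (1.25), and the blue and yellow pointers are within 7 mm of where they started (value of joint red_knob between 1.03 and 1.47 rad and velocity of joint red_knob between -0.05 and 0.05 rad/s and distance of each of blue_pointer, yellow_pointer from where it was at the start of the episode below 0.007 m); the robot touches nothing.
It fails at once if the blue or the yellow knob was turned (pointer tip moved by more than 7 mm) (distance of any of blue_pointer, yellow_pointer from where it was at the start of the episode above 0.007 m).
It also fails if it takes over 32 s, if anything falls off the work surface, if the arm or the gripper's body presses on something with over 40 N, if the wrist force passes 120 N, or if a joint passes its speed limit or range.

## Working session

There is one attempt and no reset: what is moved stays moved. The work goes in short steps, each a Python script; the robot and the scene stay as the last script left them, time stands still between calls to the robot, and variables do not carry over. Pictures are saved under pics/ and viewed, at most 10 in all, crops included, and the job is handed in when it is done.

```bash
mkdir -p pics; python3 - <<'E'
from plant import ctrl,sensors,optics
import cv2,numpy as np
for n in("top","scene"):
    p,d=optics.grab_frame(n); cv2.imwrite(f"pics/{n}.png",p[:,:,::-1]); np.save(f"pics/{n}_d.npy",d)
    print(n,optics.camera_params(n))
print(optics.camera_params("wrist"),sensors.read_state()["t"],ctrl.tcp_to_tips)
E
```

```text
top {'mtx': array([[388.14671218,   0.        , 313.47892661],
       [  0.        , 388.14671218, 202.20086708],
       [  0.        ,   0.        ,   1.        ]]), 'k1': -0.04273144271998297, 'R': array([[ 0.02176116, -0.99976195, -0.00158279],
       [-0.99548699, -0.02152178, -0.09242548],
       [ 0.09236942,  0.00358693, -0.99571835]]), 't': array([222.10717995, 508.72600661, 891.4802451 ])}
scene {'mtx': array([[462.57238832,   0.        , 317.48919179],
       [  0.        , 462.57238832, 202.16854787],
       [  0.        ,   0.        ,   1.        ]]), 'k1': -0.02808036553869808, 'R': array([[-0.84285391, -0.5379304 , -0.01510513],
       [-0.19883239,  0.33737703, -0.92013174],
       [ 0.50006296, -0.77253325, -0.39131754]]), 't': array([541.73218566, 115.37568602, 837.15762588])}
{'mtx': array([[315.98088026,   0.        , 320.81151783],
       [  0.        , 315.98088026, 198.67795906],
       [  0.        ,   0.        ,   1.        ]]), 'k1': -0.0356306945685126, 'T_tool_cam': array([[ 6.19370234e-04, -9.65375769e-01, -2.60862496e-01,
         6.60609793e+01],
       [ 9.99999650e-01,  4.51279963e-04,  7.04260976e-04,
        -8.46313249e-01],
       [-5.62154464e-04, -2.60862841e-01,  9.65375710e-01,
        -1.17254597e+02],
       [ 0.00000000e+00,  0.00000000e+00,  0.00000000e+00,
         1.00000000e+00]])} 0.1 25.0
```

View pics/top.png

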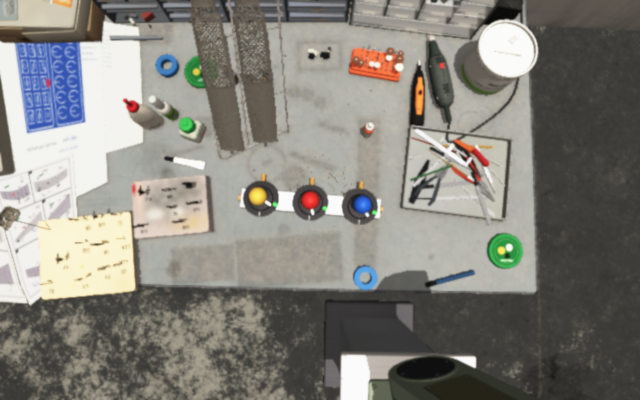

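View pics/scene.png

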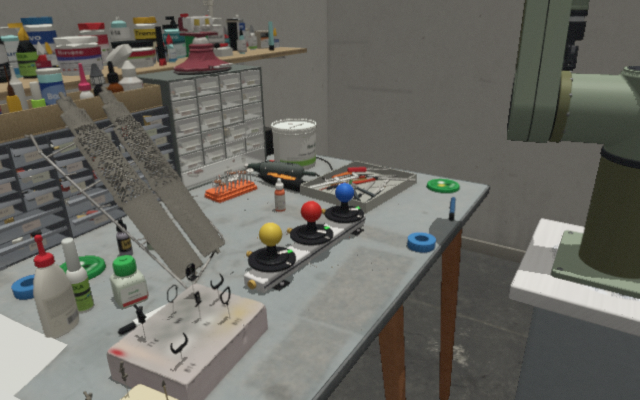

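Yellow, red and blue balls are at about (258,197), (311,200) and (363,204) in the top view, with red in the middle. I'll locate them and enlarge the crop.

```bash
cat > h.py <<'E'
import numpy as np,cv2
from plant import optics
def rays(n,uv):
    c=optics.camera_params(n); k=c["k1"]
    return cv2.undistortPoints(np.float64(uv).reshape(-1,1,2),c["mtx"],np.array([k,0,0,0,0.])).reshape(-1,2)
def at_z(n,uv,z):   # fixed camera: pixel -> world at height z
    c=optics.camera_params(n); R,t=c["R"],c["t"]
    d=np.c_[rays(n,uv),np.ones(len(np.atleast_2d(uv)))]@R; o=-R.T@t
    return o+d*((z-o[2])/d[:,2])[:,None]
E
python3 - <<'E'
from h import *
for n in("top","scene"):
    im=cv2.imread(f"pics/{n}.png"); hsv=cv2.cvtColor(im,cv2.COLOR_BGR2HSV).astype(int); d=np.load(f"pics/{n}_d.npy")
    reg=(slice(180,225),slice(235,390)) if n=="top" else (slice(175,265),slice(240,370))
    for c,(a,b) in dict(yellow=(20,32),red=(175,5),blue=(105,125)).items():
        H=hsv[...,0]; m=((H>=a)|(H<=b)) if a>b else (H>=a)&(H<=b)
        m=m&(hsv[...,1]>150)&(hsv[...,2]>80); k=np.zeros_like(m);k[reg]=m[reg];
        _,l,s,ce=cv2.connectedComponentsWithStats(k.astype(np.uint8)); i=1+s[1:,4].argmax()
        v,u=np.where(l==i); uv=np.c_[u,v]; C=optics.camera_params(n)
        z=d[v,u]; P=(np.c_[rays(n,uv)*z[:,None],z]-C["t"])@C["R"]; P=P[z>0]
        # sphere centre, R=20
        from scipy.optimize import least_squares
        f=least_squares(lambda x:np.linalg.norm(P-x,axis=1)-20,np.median(P,0)-[0,0,15],loss="soft_l1").x
        (x,y),r=cv2.minEnclosingCircle(uv.astype(np.float32))
        print(n,c,s[i,4],(round(x,1),round(y,1),round(r,1)),at_z(n,[[x,y]],88)[0].round(1),"depthfit",f.round(1))
im=cv2.imread("pics/top.png")[178:228,235:390]; cv2.imwrite("pics/c.png",cv2.resize(im,None,fx=5,fy=5,interpolation=cv2.INTER_CUBIC))
E
```

```text
top yellow 246 (257.4, 195.6, 9.0) [509.7 356.4  88. ] depthfit [508.7 355.9  88.6]
top red 258 (309.6, 199.7, 9.1) [503.1 241.4  88. ] depthfit [502.2 241.2  88.5]
top blue 247 (362.3, 203.8, 9.0) [496.5 125.8  88. ] depthfit [495.  126.3  88.5]
scene yellow 360 (270.0, 234.2, 11.0) [508.  357.7  88. ] depthfit [510.  355.   86.3]
scene red 305 (311.0, 211.0, 10.0) [501.  242.3  88. ] depthfit [502.9 240.2  86.1]
scene blue 246 (344.2, 191.5, 9.1) [495.8 125.3  88. ] depthfit [495.9 125.3  86.1]
```

View pics/c.png

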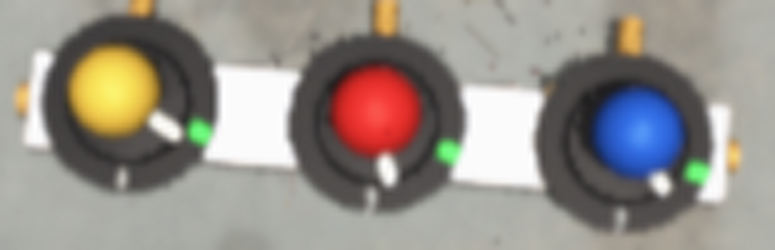

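The crop shows the red pointer tip at about (390,183), its white mark at (371,200) and the green mark at (448,152). The pointer sits a bit CCW of the white mark, so about 1 rad of turning is left.

```bash
python3 - <<'E'
from h import *
from plant import ctrl,sensors
c=np.array([502.4,241.2]); th0=np.arctan2(6.8,-115.)
for n,p in dict(tip=(390,183),inner=(382,158),white=(371,200),green=(448,152)).items():
    w=at_z("top",[[235+(p[0]+.5)/5-.5,178+(p[1]+.5)/5-.5]],49)[0]; v=w[:2]-c
    print(n,v.round(1),np.linalg.norm(v).round(1),((np.arctan2(v[1],v[0])-th0+np.pi)%(2*np.pi)-np.pi).round(3))
s=sensors.read_state(); print(s["eef_rot"].round(2))
for yaw in np.arange(-180,180,30):
    a=np.deg2rad(yaw); R=np.array([[np.cos(a),np.sin(a),0],[np.sin(a),-np.cos(a),0],[0,0,-1]])
    q=ctrl.solve_ik([*c,91],R); print(yaw,None if q is None else np.round(q,2))
E
```

```text
tip [-28.5  -6.8] 29.3 0.293
inner [-17.2  -2.9] 17.4 0.225
white [-36.5   1.7] 36.5 0.012
green [-13.8 -33. ] 35.8 1.235
[[ 0.94  0.34 -0.  ]
 [ 0.34 -0.94  0.  ]
 [ 0.   -0.   -1.  ]]
-180 [ 0.29  0.36  1.72 -0.    1.06 -1.28]
-150 [ 0.29  0.36  1.72 -0.    1.06 -1.8 ]
-120 [ 0.29  0.36  1.72 -0.    1.06 -2.33]
-90 None
-60 None
-30 [ 0.29  0.36  1.72 -0.    1.06  2.39]
0 [ 0.29  0.36  1.72 -0.    1.06  1.86]
30 [ 0.29  0.36  1.72 -0.    1.06  1.34]
60 [ 0.29  0.36  1.72 -0.    1.06  0.82]
90 [ 0.29  0.36  1.72 -0.    1.06  0.29]
120 [ 0.29  0.36  1.72 -0.    1.06 -0.23]
150 [ 0.29  0.36  1.72 -0.    1.06 -0.75]
```

```bash
python3 - <<'E'
from h import *
from plant import ctrl,sensors
c=np.array([502.4,241.2]); a=np.deg2rad(62)
R=np.array([[np.cos(a),np.sin(a),0],[np.sin(a),-np.cos(a),0],[0,0,-1]])
def st(m):
    s=sensors.read_state(); print(m,round(s["t"],2),s["eef_pos"].round(1),"F",s["force"].round(1),"w",round(s["grip_width"],1),"g",np.round(s["grasp_force"],1),"j6",round(s["q"][5],3))
ctrl.move_ptp([*c,190],R); st("above")
print(ctrl.move_l([*c,91],vel=100,threshold=15)); st("down")
ctrl.gripper_to(30,force=60); st("grip")
p,_=optics.grab_frame("wrist"); cv2.imwrite("pics/w1.png",p[:,:,::-1])
E
```

```text
above 3.06 [502.9 240.5 190.1] F [ 0.3 -0.4 -0.2] w 85.3 g 0.0 j6 0.781
False
down 4.2 [503.1 241.4  91.8] F [-0.2  0.3  0.6] w 85.7 g 0.0 j6 0.781
grip 4.71 [504.  240.7  92.1] F [ 1.4 -3.   3.6] w 37.8 g 59.8 j6 0.781
```

View pics/w1.png

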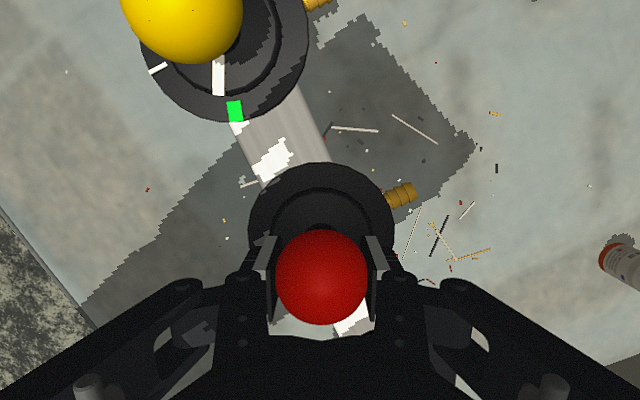

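The wrist view shows the red ball held between the pads, centred near (322,277). Now I'll turn it.

```bash
python3 - <<'E'
from h import *
from plant import ctrl,sensors
q=np.array(sensors.read_state()["q"])
for k in (1,2,3):
    g=q.copy(); g[5]-=0.97*k/3; ctrl.set_joints(g); s=sensors.read_state()
    print(round(s["t"],2),s["q"][5].round(3),s["force"].round(1),s["wrist_torque"].round(2),round(s["grip_width"],1),np.round(s["grasp_force"],1),s["eef_pos"].round(1))
p,_=optics.grab_frame("scene"); cv2.imwrite("pics/s2.png",cv2.resize(p[180:270,240:370,::-1],None,fx=6,fy=6,interpolation=cv2.INTER_CUBIC))
E
```

```text
5.17 0.46 [ 0.7 -1.6  2.4] [-0.34  0.01  0.1 ] 37.8 59.8 [503.8 240.8  92.1]
5.58 0.138 [-1.4 -2.7  4.9] [-0.36  0.23  0.07] 37.6 59.9 [503.5 240.7  92.1]
5.98 -0.186 [-2.1 -2.2  4.4] [-0.24  0.24  0.04] 37.5 60.0 [503.2 240.6  92.1]
```

View pics/s2.png

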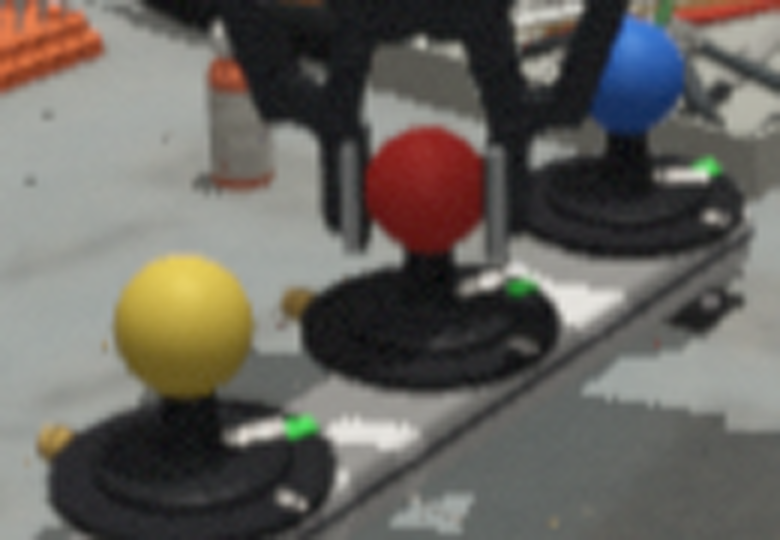

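The scene crop shows the red pointer running from about (462,290) to (505,272), with the green mark at (520,287). It may have gone slightly past, so I'll measure it.

```bash
python3 - <<'E'
from h import *
th0=np.arctan2(6.8,-115.)
W=lambda p:at_z("scene",[[240+(p[0]+.5)/6-.5,180+(p[1]+.5)/6-.5]],49)[0][:2]
ang=lambda v:((np.arctan2(v[1],v[0])-th0+np.pi)%(2*np.pi)-np.pi).round(3)
for n,c,P in (("red",(502,241.5),dict(tip=(505,272),inner=(462,290),white=(525,346),green=(520,287))),
            ("yellow",(508.7,356.),dict(tip=(285,428),inner=(228,438),white=(293,500),green=(301,427)))):
    g=W(P["green"]);print(n,{k:(ang(W(p)-c),np.linalg.norm(W(p)-c).round(1)) for k,p in P.items()},"line",ang(W(P["tip"])-W(P["inner"])))
E
```

```text
red {'tip': (np.float64(1.288), np.float64(30.7)), 'inner': (np.float64(1.16), np.float64(12.0)), 'white': (np.float64(-0.216), np.float64(44.7)), 'green': (np.float64(0.887), np.float64(29.9))} line 1.369
yellow {'tip': (np.float64(0.988), np.float64(28.1)), 'inner': (np.float64(1.039), np.float64(11.0)), 'white': (np.float64(-0.161), np.float64(43.9)), 'green': (np.float64(0.951), np.float64(32.6))} line 0.955
```

Tip reads about 1.29 (the dial marks sit lower, so their values are biased). I'll release, lift, clear the view and check from the top.

```bash
python3 - <<'E'
from h import *
from plant import ctrl,sensors
ctrl.gripper_to(85); p=sensors.read_state()["eef_pos"]
ctrl.move_l([p[0],p[1],230],vel=120)
q=np.array(sensors.read_state()["q"]); q[0]-=0.9; ctrl.set_joints(q); ctrl.hold(.3)
s=sensors.read_state(); print(s["t"],s["force"].round(1))
p,_=optics.grab_frame("top"); cv2.imwrite("pics/t3.png",cv2.resize(p[178:228,235:390,::-1],None,fx=5,fy=5,interpolation=cv2.INTER_CUBIC))
E
```

```text
9.925 [ 0.2 -0.2  0.7]
```

View pics/t3.png

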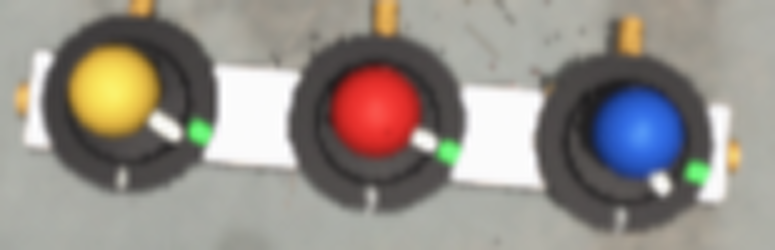

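The red pointer, with its tip at about (433,146), lines up with the green mark at (448,152). Blue and yellow haven't moved.

```bash
python3 -c "
from plant import ctrl
print(ctrl.finish_job())"
```

```text
the job is handed in; nothing more can be done
None
```

I turned the red tap until its pointer lined up with the green mark, then let go and moved the arm clear. The blue and yellow knobs look unmoved in the last top picture, and the job is handed in at about 10 s of the 32 s allowed; no verdict was returned.

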